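# Release and rehouse a stone tablet

### The arm

A 6-joint arm with a two-finger parallel gripper is mounted at the origin on the work surface. World frame = base frame: x ahead of the robot, y to its left, z up, the work surface at z = 0. Lengths are in m, angles in rad, forces in N, time in s.
With the tool pointing down it reaches from about 0.25 to 0.775 m from the base axis. Payload 4 kg.
Tool frame: the origin (TCP) lies between the finger pads; the fingertips stand 11 mm ahead of it and the grasp point (between the pads) lies 8 mm behind it (robot.tip_extent is the z of the fingertips in the tool frame, in m); z points along the fingers, y is the line along which they close (so a half turn about z gives the same grasp; the last joint's range is limited). The gripper opens to 94 mm and grips with 3 to 60 N. Pads are 16 mm wide; open, the fingers measure 119 mm over their backs; the gripper's body (75 mm by 177 mm) begins 78 mm behind the grasp point.
Start: joints at [-1.408, 0.087, 1.371, -0, 1.684, -0.103], TCP at [0.144, -0.531, 0.217] pointing down, gripper open.
Joint ranges: [-3.1, 3.1], [-0.76, 2.03], [0.27, 2.55], [-1.08, 4.22], [0.17, 2.65], [-2.57, 2.57]. Speed limits (rad/s): [2.79, 2.79, 3.14, 3.14, 3.14, 3.14].

### API

Orientations are given as [roll, pitch, yaw] about the fixed x, y, z axes, in that order (R = Rz(yaw) Ry(pitch) Rx(roll)).
In Python, from bench import robot, imaging gives the robot as it stands.
- The arm moves only by the shell command python3 -m pendant 'ROWS'. ROWS is JSON, a list of rows, each a list of 7 numbers: the shift along the world's x, y, z in cm, then the turn, a rotation vector about the world's x, y, z in degrees, then the opening, from 0 (shut) to 1 (fully open). In form: [[dx, dy, dz, ax, ay, az, jaw], ...]. A call has 1 to 8 rows; each row shifts and turns the commanded pose from where the row before left it; what a row does not reach is not made up. A row lasts 1/10 s, in which the tool goes at most 50 mm and 8.59 degrees, less where a joint would pass 70% of its speed; a pose out of reach is approached as far as the arm can. A call is refused whole if a number of a shift passes 5 or a number of a turn 8.59, either way. A call with a gripper value outside its range is refused whole. The fingers move at their own pace and stop on an object; the grip force is fixed at half the most. Time passes only in rows, so rows that do not move let the fingers close. It gives the time, the measured TCP pose, the force, the opening and the grip force at its end, in the units of the state.
- robot.get_obs(): the state, without advancing time (a new reading comes with each control period).
- imaging.snapshot(name): name is "scene" or "top"; returns the picture (384x512x3 uint8, red, green, blue); there is no depth.
- imaging.camera_params(name): a dict with "camera_matrix" (3x3 intrinsics, pixels), "R" (3x3) and "t" (3): a world point X has camera coordinates R X + t. Camera axes: x right, y down, z forward; pixel columns grow to the right and rows downward; lengths in m; the calibration is good to about 2 mm. A picture is of the moment at which its call begins. camera_params takes no time and is no camera call.
- robot.close_job(): hands the job in; it is judged then, once.
The state is a dict: "time": time; "joint_positions": joint angles; "qvel": joint speeds; "joint_torque": joint torques, N m; "tool_pos": TCP position; "ee_rot": TCP orientation; "wrist_force": force on the tool from outside, world axes, zero at the start; "wrist_torque": the same for the moment, N m; "width": finger opening in m; "finger_force": force on a finger pad.
Only numpy, scipy, OpenCV 4.12 (cv2) and the standard library are available. Lean on these libraries where they do the work, as an engineer would, in place of code of your own. Each camera call takes 0.05 s, during which the arm holds its last target. There are 200 camera calls.

### The job

Turn the black retaining knob on the wooden rack anticlockwise (seen from above) all the way to its end stop, so that its long arm swings clear of the stone tablet, and leave it there. Only then draw the tablet up out of its slot and stand it on its lower edge in the felt-lined bay of the crate (it may lean on the bay's wall), setting it down rather than dropping it. Leave the two stones in the other bays, the hammer and the round wooden stand where they are.

Things in the scene. Friction and masses are not known exactly. Their poses are not given: they have to be found in the camera images.
- knob (a joint): angle of the retaining knob about its vertical axis: 0 at the clockwise stop, grows anticlockwise seen from above, 2.4 rad at the anticlockwise end stop. It stays where it is left (friction about 0.12 N m). At 0.4 its arm lies exactly along the slot, over the tablet.
- knob_axis (a point): point on the knob's axis, 154 mm above the bench, at mid-height of its arm. Black plastic: round hub 52 mm in diameter, its top 21 mm above this point, with one straight arm 22 mm wide, 26 mm tall, ending 115 mm from the axis; the arm's underside is 6 mm above the tablet's top. It sits on a 36 mm thick steel post at the rack's -y end, 97 mm from the slot's middle.
- knob_tip (a point): middle of the end face of the knob's arm, 115 mm from knob_axis at the same height; moves with the knob.
- rack: wooden rack fixed to the bench, base 120 (x) by 215 (y) by 15 mm. Origin on the bench under the slot's middle; slot along y, 21 mm wide in x, 114 mm long, its floor at z = 15 mm. Only its ends have walls: grooved uprights up to 75 mm above the bench that cover 15 mm of each end of the tablet; the middle 80 mm of the tablet is free on both faces.
- slab: flat grey-white stone tablet standing on edge in the rack: 18 mm thick (its x), 110 mm wide (its y), 120 mm tall (its z). Origin at the middle of its lower edge. About 0.6 kg.
- crate: open wooden crate fixed to the bench, 204 mm (x) by 160 mm (y), 62 mm tall, walls 8 mm, floor 8 mm thick; two dividers as tall as the walls part it into three bays side by side along its x, each 57 mm (x) by 144 mm (y), centres 65 mm apart. Origin on the bench under its middle.
- pad: thin grey felt pad, 53 mm (x) by 138 mm (y) by 4 mm, fixed on the floor of the one free bay (which of the three varies). Origin at the middle of its underside, 8 mm above the bench; x across the bay, y along it.
- stone_a: rough rounded upright stone, 50 mm diameter, 65 mm tall, standing in one of the other bays. Origin at the middle of its underside.
- stone_b: a second stone like stone_a, standing in the remaining bay.
- hammer: stone mason's hammer, 240 mm long, lying on the bench. Origin at the middle of its length at bench level, handle along -x.
- stand: round dark wooden display stand, 90 mm diameter, 24 mm tall, standing on the bench. Origin at the middle of its underside.
There are look-alikes about, which are no part of the job. What is shaped like the slab but turquoise or yellow is not meant. What is meant by the rack is not pink, and is the smaller of those in its own colour.

How it is judged:
By the outcome, as a careful person would: the job done as asked, in the order asked, and still so for the second after the job is handed in, with the robot touching nothing.
It also fails if it takes over 66 s, if anything falls off the work surface, if the arm or the gripper's body presses on something with over 40 N, if the wrist force passes 120 N, or if a joint passes its speed limit or range.

## Working session

There is one attempt and no reset: what is moved stays moved. The work goes in short steps, Python scripts to look and compute and a shell command to move; the robot and the scene stay as the last step left them, time stands still between calls to the robot, and variables do not carry over. Pictures are saved under pics/ and viewed, at most 10 in all, crops included, and the job is handed in when it is done.

```bash
mkdir -p pics; ls; cat > h.py <<'E'
import numpy as np, cv2
from bench import robot, imaging
def cam(n):
    p=imaging.camera_params(n); return [np.array(p[k],float) for k in("camera_matrix","R","t")]
def ray(n,uv):
    K,R,t=cam(n); d=R.T@np.linalg.inv(K)@np.array([uv[0],uv[1],1.]); return -R.T@t,d
def onz(n,uv,z):
    c,d=ray(n,uv); return c+d*(z-c[2])/d[2]
def proj(n,X):
    K,R,t=cam(n); q=K@(R@np.array(X,float)+t); return q[:2]/q[2]
E
python3 - <<'E'
from h import *
for n in("scene","top"):
    im=imaging.snapshot(n); cv2.imwrite(f"pics/{n}0.png",cv2.resize(im[:,:,::-1],(800,600),interpolation=cv2.INTER_CUBIC)); np.save(n+"0.npy",im)
    K,R,t=cam(n); print(n,K.round(1).tolist(),(-R.T@t).round(3),R.round(3).tolist())
print(robot.get_obs())
E
```

```text
pics
scene [[347.5, 0.0, 259.1], [0.0, 347.5, 189.9], [0.0, 0.0, 1.0]] [1.184 0.223 0.613] [[-0.427, 0.904, 0.015], [0.504, 0.252, -0.826], [-0.751, -0.345, -0.563]]
top [[450.0, 0.0, 258.9], [0.0, 450.0, 193.0], [0.0, 0.0, 1.0]] [ 0.261 -0.113  1.308] [[0.023, -1.0, 0.004], [-0.982, -0.023, -0.19], [0.19, -0.0, -0.982]]
{'time': 0.1, 'joint_positions': array([-1.40810230e+00,  8.79102662e-02,  1.37210031e+00,  8.04523892e-06,
        1.68358044e+00, -1.03122894e-01]), 'qvel': array([-0.00171208, -0.00077621, -0.00418131, -0.00061124, -0.00141682,
        0.00024806]), 'joint_torque': array([ 1.91250299e-03, -3.41253269e+01, -3.03302014e+01,  7.19972025e-02,
        3.04574682e-02, -9.75577336e-05]), 'tool_pos': array([ 0.14439387, -0.53022485,  0.21540667]), 'ee_rot': array([-3.13960573e+00, -2.13665155e-04,  2.65817611e-01]), 'wrist_force': array([ 0.29058826, -0.43636841, -0.33985339]), 'wrist_torque': array([-0.0062131 ,  0.01551122, -0.01823597]), 'finger_force': 0.0, 'width': 0.09364878125316971}
```

View pics/scene0.png

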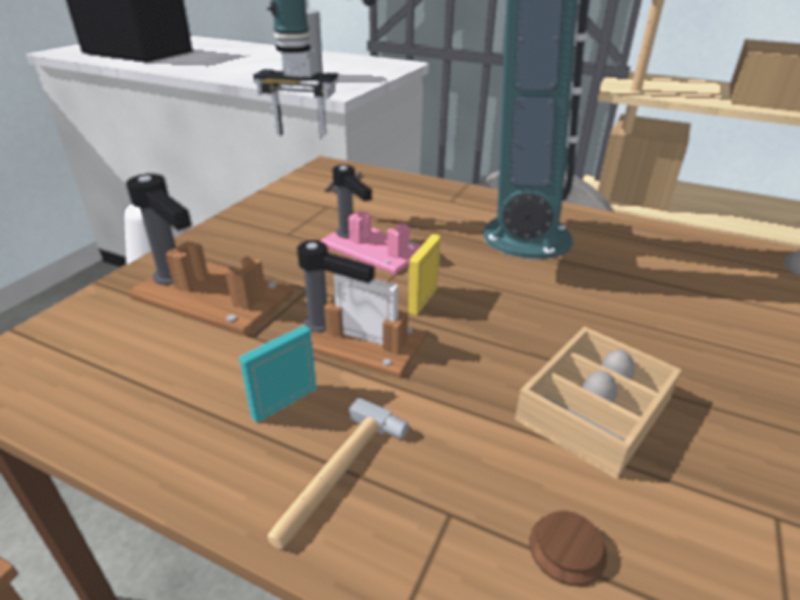

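View pics/top0.png

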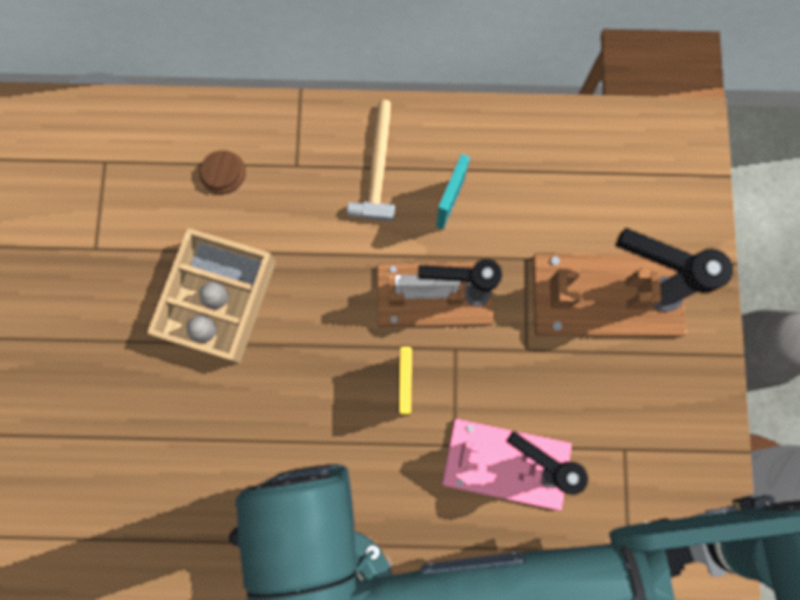

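The first views (800x600 pictures) show three racks. In the top view:
- Brown rack at (437,295), holding the grey-white tablet at (427,287).
- Larger brown rack at (610,295).
- Pink rack at (510,465).

The smaller brown one is meant. The turquoise (453,190) and yellow (405,380) plates are decoys. The free bay of the crate is the one with felt at (225,258), and the stones are at (213,294) and (201,328).

```bash
python3 - <<'E'
from h import *
im=np.load("top0.npy")
a=im[140:240,230:330]; b=im[135:235,85:185]
cv2.imwrite("pics/crop1.png",cv2.resize(np.hstack([a,b])[:,:,::-1],(800,400),interpolation=cv2.INTER_CUBIC))
hsv=cv2.cvtColor(im,cv2.COLOR_RGB2HSV)
roi=np.zeros(im.shape[:2],np.uint8); roi[150:215,235:330]=1
# knob black
m=((im.max(2)<45)&(roi>0)).astype(np.uint8)
n,l,s,c=cv2.connectedComponentsWithStats(m); 
for i in range(1,n):
    if s[i,4]>20: print("black",s[i],c[i])
# rack brown saturated
for nm,mm in(("slab",(hsv[...,1]<50)&(hsv[...,2]>90)&(roi>0)),("base",(hsv[...,1]>150)&(roi>0))):
    n,l,s,c=cv2.connectedComponentsWithStats(mm.astype(np.uint8))
    for i in range(1,n):
        if s[i,4]>30:
            r=cv2.minAreaRect(np.argwhere(l==i)[:,::-1].astype(np.float32)); print(nm,s[i],c[i].round(1),r,cv2.boxPoints(r).round(1).tolist())
E
```

```text
black [269 167  50  21 344] [294.95930233 176.29069767]
slab [308 171   8   8  49] [311.4 174.3] ((311.5, 174.5), (7.0, 7.0), 90.0) [[308.0, 171.0], [315.0, 171.0], [315.0, 178.0], [308.0, 178.0]]
slab [253 176  42  15 481] [271.1 183.5] ((273.5, 183.0), (14.0, 41.0), 90.0) [[253.0, 176.0], [294.0, 176.0], [294.0, 190.0], [253.0, 190.0]]
```

View pics/crop1.png

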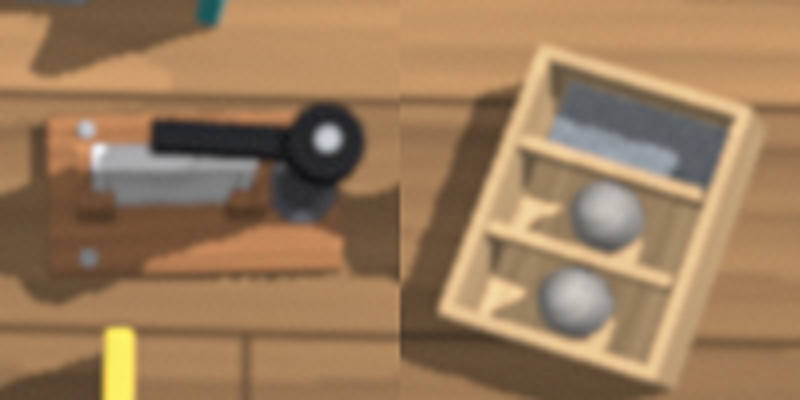

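The crop confirms the smaller brown rack, with the grey-white tablet's top at crop (93–260,150) and the black knob's silver cap at (328,138). The arm lies over the tablet, pointing to (153,137). The crate's felt bay is at (640,135).

```bash
python3 - <<'E'
from h import *
L=lambda u,v:(230+u/4-.375,140+v/4-.375); Rr=lambda u,v:(85+(u-400)/4-.375,135+v/4-.375)
print("hub",onz("top",(311.4,174.3),.176))
for u,v in((152,122),(152,152)): print("armtip",onz("top",L(u,v),.167))
B=[onz("top",L(*p),.015) for p in((48,118),(50,271),(343,268))]
print("base",B,[np.linalg.norm(B[0]-B[1]),np.linalg.norm(B[1]-B[2])])
for p in((93,147),(93,166),(260,180)): print("slab",onz("top",L(*p),.135))
C=np.array([onz("top",Rr(*p),.062) for p in((542,46),(752,108),(660,382),(440,310))])
print("crate",C.round(4).tolist(),C.mean(0),[np.linalg.norm(C[i]-C[i-1]).round(4) for i in range(4)])
for i in range(4):
    d=C[i]-C[i-1]; print(np.degrees(np.arctan2(d[1],d[0])).round(1))
# scene: slab mask and hub cap
im=np.load("scene0.npy"); hsv=cv2.cvtColor(im,cv2.COLOR_RGB2HSV)
a=im[140:250,190:290]; b=im[200:310,325:445]
cv2.imwrite("pics/crop2.png",cv2.resize(np.hstack([a,b])[:,:,::-1],(792,396),interpolation=cv2.INTER_CUBIC))
E
```

```text
hub [ 0.53257975 -0.24727542  0.176     ]
armtip [ 0.54322213 -0.13409446  0.167     ]
armtip [ 0.52316113 -0.13447388  0.167     ]
base [array([ 0.58202228, -0.06003532,  0.015     ]), array([ 0.46760441, -0.0649111 ,  0.015     ]), array([ 0.47478761, -0.27805059,  0.015     ])] [np.float64(0.11452170930579383), np.float64(0.21326049373706785)]
slab [ 0.53300576 -0.09557985  0.135     ]
slab [ 0.5200032  -0.09590681  0.135     ]
slab [ 0.51307846 -0.207427    0.135     ]
crate [[0.6301, 0.2892, 0.062], [0.5877, 0.1358, 0.062], [0.3903, 0.1879, 0.062], [0.4371, 0.3448, 0.062]] [0.51128741 0.23941977 0.062     ] [np.float64(0.2009), np.float64(0.1592), np.float64(0.2042), np.float64(0.1637)]
-16.1
-105.4
165.2
73.4
```

View pics/crop2.png

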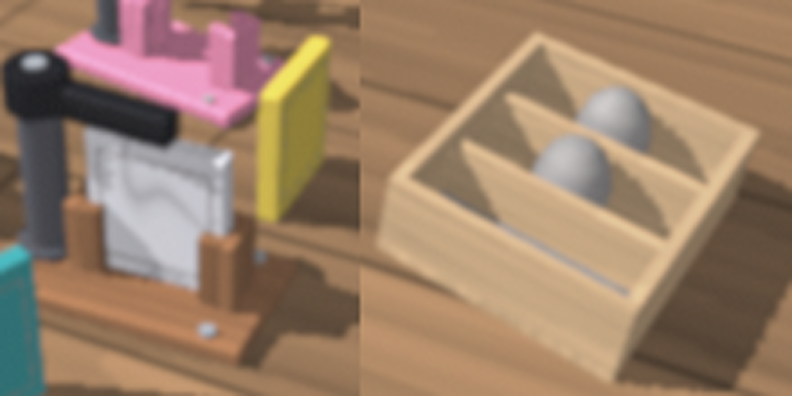

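The scene crop shows the same rack: cap at (35,62), arm tip at (165,125) over the tablet, and felt in the front bay of the crate. My estimates:
- Knob axis: (0.533,-0.247), with the arm pointing along about +y.
- Slot middle: (0.529,-0.150), rack yaw about 2°.
- Free bay centre: (0.574,0.222), crate yaw about -15.6°.

I'll push the arm's +x side with closed fingers.

```bash
python3 -m pendant '[[0,0,5,0,0,8.5,0],[0,0,5,0,0,8.5,0],[4,3.5,0,0,0,8.5,0],[5,4.5,0,0,0,8.5,0],[5,4.5,0,0,0,8.5,0],[5,4.5,0,0,0,8.5,0],[5,4.5,0,0,0,8.5,0],[5,4.5,0,0,0,8.5,0]]'
python3 -m pendant '[[4,3.5,0,0,0,8.5,0],[4,3.5,0,0,0,0,0],[4,3,0,0,0,0,0],[3,2,0,0,0,0,0],[0,0,0,0,0,0,0],[0,0,0,0,0,0,0]]'
```

```text
time: 0.9
tool_pos: [0.3689, -0.3288, 0.3161]
ee_rot: [-3.141, -0.0, 1.458]
wrist_force: [0.7, -0.8, -0.7]
width: 0.0334
finger_force: 0.0
time: 1.5
tool_pos: [0.5133, -0.2143, 0.3155]
ee_rot: [-3.14, -0.0, 1.602]
wrist_force: [-1.0, -0.1, 1.0]
width: 0.0006
finger_force: 0.0
```

```bash
python3 -m pendant '[[4,3,0,0,0,0,0],[3.2,2.4,0,0,0,0,0],[0,0,-4,0,0,0,0],[0,0,-4,0,0,0,0],[0,0,-4,0,0,0,0],[0,0,-3.8,0,0,0,0],[0,0,0,0,0,0,0],[0,0,0,0,0,0,0]]'
python3 - <<'E'
from h import *
ax=np.array([.5326,-.2473]);p=robot.get_obs()["tool_pos"][:2]
for th in np.radians([90,100,110,120,130,140,150,160,170,180,190,200,207,210]):
    u=np.array([np.cos(th),np.sin(th)]); n=np.array([u[1],-u[0]])
    q=ax+.09*u+(.011+.0125)*n; print(round(np.degrees(th)),q.round(4),((q-p)*100).round(2)); p=q
E
```

```text
time: 2.3
tool_pos: [0.5843, -0.1618, 0.1589]
ee_rot: [-3.141, -0.0, 1.599]
wrist_force: [0.0, -0.6, 1.8]
width: 0.0007
finger_force: 0.0
90 [ 0.5561 -0.1573] [-2.82  0.45]
100 [ 0.5401 -0.1546] [-1.6   0.27]
110 [ 0.5239 -0.1547] [-1.62 -0.01]
120 [ 0.508  -0.1576] [-1.59 -0.29]
130 [ 0.4928 -0.1633] [-1.52 -0.56]
140 [ 0.4788 -0.1714] [-1.4  -0.82]
150 [ 0.4664 -0.1819] [-1.24 -1.05]
160 [ 0.4561 -0.1944] [-1.03 -1.25]
170 [ 0.448  -0.2085] [-0.8  -1.41]
180 [ 0.4426 -0.2238] [-0.54 -1.53]
190 [ 0.4399 -0.2398] [-0.27 -1.6 ]
200 [ 0.44  -0.256] [ 0.01 -1.62]
207 [ 0.4417 -0.2672] [ 0.18 -1.12]
210 [ 0.4429 -0.2719] [ 0.12 -0.47]
```

```bash
python3 -m pendant '[[-1.4,0.2,-0.2,0,0,0,0],[-1.4,0.2,0,0,0,0,0],[-0.8,0.1,0,0,0,0,0],[-0.8,0.1,0,0,0,0,0],[-0.8,0,0,0,0,0,0],[-0.8,0,0,0,0,0,0],[-0.8,-0.1,0,0,0,0,0],[-0.8,-0.2,0,0,0,0,0]]'
python3 -m pendant '[[-0.8,-0.3,0,0,0,0,0],[-0.8,-0.3,0,0,0,0,0],[-0.7,-0.4,0,0,0,0,0],[-0.7,-0.4,0,0,0,0,0],[-0.6,-0.5,0,0,0,0,0],[-0.6,-0.5,0,0,0,0,0],[-0.5,-0.6,0,0,0,0,0],[-0.5,-0.6,0,0,0,0,0]]'
python3 -m pendant '[[-0.4,-0.7,0,0,0,0,0],[-0.4,-0.7,0,0,0,0,0],[-0.3,-0.8,0,0,0,0,0],[-0.3,-0.8,0,0,0,0,0],[0,0,0,0,0,0,0]]'
python3 - <<'E'
from h import *
im=imaging.snapshot("top"); cv2.imwrite("pics/top1.png",cv2.resize(im[130:290,200:400,::-1],(800,640*600//640))) 
E
```

```text
time: 3.1
tool_pos: [0.5086, -0.1576, 0.1565]
ee_rot: [3.141, -0.0, 1.601]
wrist_force: [1.6, -0.5, 0.8]
width: 0.0006
finger_force: 0.8
time: 3.9
tool_pos: [0.4567, -0.1941, 0.1565]
ee_rot: [-3.142, -0.0, 1.601]
wrist_force: [1.1, -0.2, 0.3]
width: 0.0006
finger_force: 0.7
time: 4.4
tool_pos: [0.4425, -0.225, 0.1564]
ee_rot: [-3.141, 0.001, 1.599]
wrist_force: [-1.4, 0.4, 0.3]
width: 0.0005
finger_force: 0.0
```

View pics/top1.png

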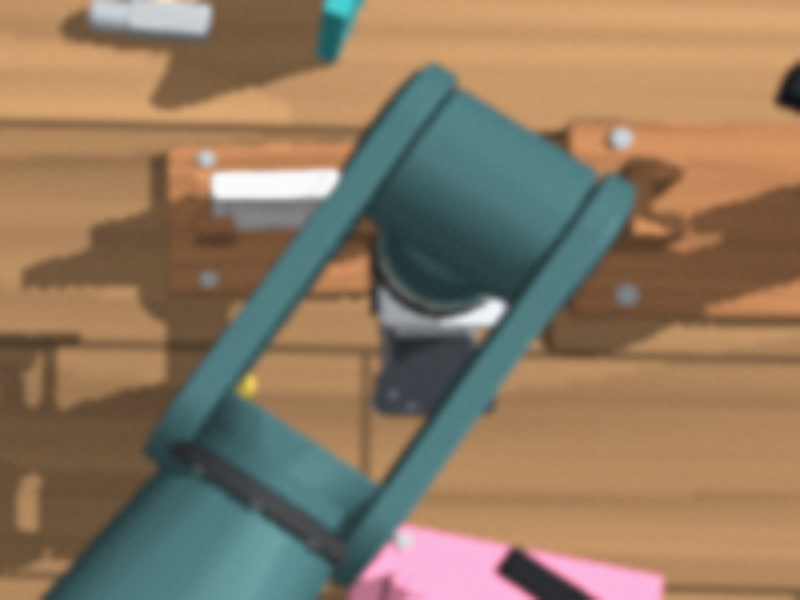

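The tablet's white top (about (275,185) in the crop) is now uncovered. The arm hides the knob, so I'll push on to the stop and watch the force.

```bash
python3 -m pendant '[[-0.2,-0.8,0,0,0,0,0],[-0.1,-0.8,0,0,0,0,0],[0,-0.8,0,0,0,0,0]]'
python3 -m pendant '[[0,-0.6,0,0,0,0,0],[0.1,-0.4,0,0,0,0,0]]'
python3 -m pendant '[[0.1,-0.3,0,0,0,0,0]]';python3 -m pendant '[[0.1,-0.3,0,0,0,0,0]]';python3 -m pendant '[[0.1,-0.2,0,0,0,0,0]]'
```

```text
time: 4.75
tool_pos: [0.4402, -0.2479, 0.1565]
ee_rot: [3.141, -0.001, 1.601]
wrist_force: [1.4, 1.7, 0.2]
width: 0.0004
finger_force: 0.8
time: 4.95
tool_pos: [0.4409, -0.2583, 0.1564]
ee_rot: [-3.141, -0.0, 1.6]
wrist_force: [0.1, 1.4, 1.2]
width: 0.0
finger_force: 0.8
time: 5.05
tool_pos: [0.4418, -0.2612, 0.1564]
ee_rot: [-3.14, -0.0, 1.6]
wrist_force: [-1.2, 0.3, 1.0]
width: 0.001
finger_force: 0.8
time: 5.15
tool_pos: [0.4427, -0.264, 0.1564]
ee_rot: [-3.14, -0.0, 1.601]
wrist_force: [-1.1, 0.9, 1.1]
width: 0.0004
finger_force: 0.9
time: 5.25
tool_pos: [0.4435, -0.2658, 0.1563]
ee_rot: [-3.14, -0.0, 1.601]
wrist_force: [-4.9, 3.8, 0.9]
width: 0.0005
finger_force: 2.7
```

```bash
python3 -m pendant '[[0.1,-0.2,0,0,0,0,0]]';python3 -m pendant '[[0,0,0,0,0,0,0]]'
```

```text
time: 5.35
tool_pos: [0.4436, -0.2661, 0.1562]
ee_rot: [-3.137, -0.004, 1.601]
wrist_force: [-7.2, 7.5, 4.8]
width: 0.0005
finger_force: 5.2
time: 5.45
tool_pos: [0.4435, -0.266, 0.1563]
ee_rot: [-3.137, -0.004, 1.601]
wrist_force: [-5.4, 6.8, 3.8]
width: 0.0004
finger_force: 3.8
```

The arm no longer advances and the force has risen, so the stop is reached. I'll back off, lift, move aside and look.

```bash
python3 -m pendant '[[-0.6,1.2,0,0,0,0,0],[-0.6,1.2,0,0,0,0,0],[0,0,4,0,0,0,0],[0,0,5,0,0,0,0],[-2,4,5,0,0,0,1],[-3,5,0,0,0,0,1],[-3,5,0,0,0,0,1],[-3,5,0,0,0,0,1]]'
python3 -m pendant '[[-3,5,0,0,0,0,1],[0,5,0,0,0,0,1],[0,5,0,0,0,0,1],[0,5,0,0,0,0,1],[0,3,0,0,0,0,1],[0,0,0,0,0,0,1]]'
python3 - <<'E'
from h import *
o=imaging.snapshot("top"); s=imaging.snapshot("scene"); np.save("top2.npy",o); np.save("scene2.npy",s)
a=cv2.resize(o[150:250,230:330],(400,400),interpolation=cv2.INTER_CUBIC); b=cv2.resize(s[140:240,190:290],(400,400),interpolation=cv2.INTER_CUBIC)
cv2.imwrite("pics/crop3.png",np.hstack([a,b])[:,:,::-1])
hsv=cv2.cvtColor(o,cv2.COLOR_RGB2HSV)
m=(o.max(2)<50); m[:150]=0;m[240:]=0;m[:,:235]=0;m[:,330:]=0
n,l,st,c=cv2.connectedComponentsWithStats(m.astype(np.uint8))
for i in range(1,n):
    if st[i,4]>40:print("black",st[i],c[i])
m=(o.min(2)>180); m[:165]=0;m[200:]=0;m[:,:245]=0;m[:,:]&=(np.arange(512)<305)
n,l,st,c=cv2.connectedComponentsWithStats(m.astype(np.uint8))
for i in range(1,n):
    if st[i,4]>20:
        r=cv2.minAreaRect(np.argwhere(l==i)[:,::-1].astype(np.float32)); print("slab",st[i],c[i],r); print([onz("top",p,.135).round(4).tolist() for p in [c[i],*cv2.boxPoints(r)]])
E
```

```text
time: 6.25
tool_pos: [0.34, -0.0836, 0.2842]
ee_rot: [3.139, 0.001, 1.6]
wrist_force: [0.8, -0.1, 0.3]
width: 0.0289
finger_force: 0.0
time: 6.85
tool_pos: [0.3143, 0.1408, 0.2837]
ee_rot: [3.14, -0.001, 1.609]
wrist_force: [0.3, -1.1, -0.6]
width: 0.077
finger_force: 0.0
black [301 167  29  49 462] [315.25757576 188.45887446]
slab [253 175  36   8 249] [270.36144578 178.73493976] ((270.5, 178.5), (7.0, 35.0), 90.0)
[[0.5276, -0.1425, 0.135], [0.5368, -0.0958, 0.135], [0.539, -0.1895, 0.135], [0.5198, -0.1897, 0.135], [0.5176, -0.0963, 0.135]]
```

View pics/crop3.png

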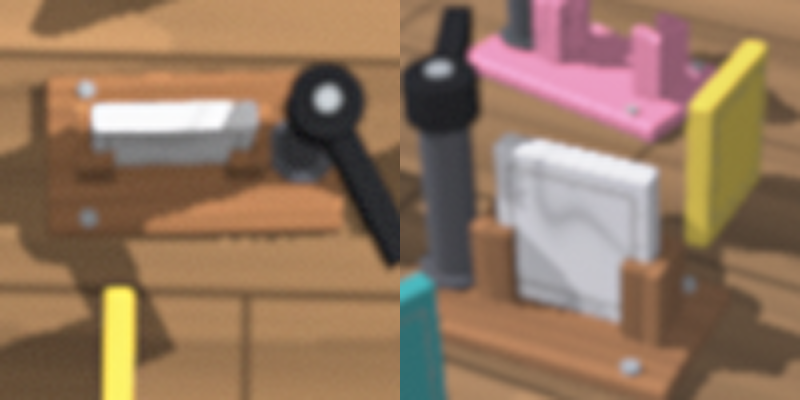

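The top crop shows the knob's arm now pointing toward (392,258), clear of the tablet. The tablet's top is at (90–258,115), which puts its middle near (0.528,-0.150). Next is the grasp.

```bash
python3 - <<'E'
from h import *
for p in ((230+392/4-.375,150+258/4-.375),):
    q=onz("top",p,.160)-np.array([.5326,-.2473,0]);print(q,np.degrees(np.arctan2(q[1],q[0]))%360)
E
python3 -m pendant '[[3,-4,0,0,0,0,1],[3.6,-5,0,0,0,0,1],[3.6,-5,0,0,0,0,1],[3.6,-5,0,0,0,0,1],[3.6,-5,0,0,0,0,1],[3,-4,0,0,0,0,1],[1,-1.1,0,0,0,0,1],[0,0,0,0,0,0,1]]'
python3 -m pendant '[[0,0,0,0,0,0,1]]'
```

```text
[-0.10062139 -0.04375418  0.16      ] 203.5013161579362
time: 7.75
tool_pos: [0.5021, -0.1186, 0.2827]
ee_rot: [-3.14, -0.001, 1.596]
wrist_force: [-1.3, 0.0, 0.6]
width: 0.0938
finger_force: 0.0
time: 7.85
tool_pos: [0.5013, -0.1159, 0.284]
ee_rot: [-3.141, -0.001, 1.6]
wrist_force: [0.1, 1.5, 1.1]
width: 0.0943
finger_force: 0.0
```

```bash
python3 - <<'E'
from h import *
def arm(f,c,hub,r0,r1):
    o=np.load(f); m=o.max(2)<60; v,u=np.nonzero(m)
    P=np.array([onz("top",(a,b),.165)[:2] for a,b in zip(u,v) if abs(a-c[0])<60 and abs(b-c[1])<60]); d=P-hub; r=np.hypot(*d.T); s=d[(r>r0)&(r<r1)]
    ang=np.arctan2(s[:,1],s[:,0]); k=np.abs(np.angle(np.exp(1j*(ang-np.median(ang%6.2832)))))<.35
    print(f,k.sum(),np.degrees(np.median(ang%6.2832)),np.degrees(np.mean(ang[k]%6.2832)))
hub=np.array([.5326,-.2473])
arm("top0.npy",(300,180),hub,.04,.11); arm("top2.npy",(315,190),hub,.04,.11)
E
python3 -m pendant '[[1.5,-2,0,0,0,0,1],[1.2,-1.4,0,0,0,0,1],[0,0,-3,0,0,0,1],[0,0,-3,0,0,0,1],[0,0,-2,0,0,0,1],[0,0,0,0,0,0,1]]'
```

```text
top0.npy 196 90.87364429110305 90.152514663843
top2.npy 228 204.06716321703252 204.93534663085433
time: 8.45
tool_pos: [0.5267, -0.1474, 0.2011]
ee_rot: [-3.136, -0.003, 1.603]
wrist_force: [0.6, 0.6, 0.6]
width: 0.0936
finger_force: 0.0
```

The knob angle agrees with the stop once the visible side face's bias is allowed for. Descend and grip.

```bash
python3 -m pendant '[[0.1,-0.2,-2,0,0,0,1],[0,0,-2,0,0,0,1],[0,0,-2,0,0,0,1],[0,0,-2,0,0,0,1],[0,0,-1.5,0,0,0,1],[0,0,-1.4,0,0,0,1],[0,0,0,0,0,0,1]]'
python3 -m pendant '[[0,0,0,0,0,0,0.45],[0,0,0,0,0,0,0.45],[0,0,0,0,0,0,0.3],[0,0,0,0,0,0,0.3],[0,0,0,0,0,0,0.25]]'
```

```text
time: 9.15
tool_pos: [0.5292, -0.1509, 0.0934]
ee_rot: [-3.139, -0.001, 1.602]
wrist_force: [-0.8, -0.7, -0.2]
width: 0.0943
finger_force: 0.0
time: 9.65
tool_pos: [0.5305, -0.1518, 0.0952]
ee_rot: [3.141, 0.0, 1.601]
wrist_force: [-0.1, 0.4, 0.2]
width: 0.0575
finger_force: 0.0
```

```bash
python3 -m pendant '[[0,0,0,0,0,0,0],[0,0,0,0,0,0,0],[0,0,0,0,0,0,0],[0,0,0,0,0,0,0]]'
```

```text
time: 10.05
tool_pos: [0.5302, -0.1517, 0.0947]
ee_rot: [3.142, -0.0, 1.601]
wrist_force: [-0.5, -0.1, 0.5]
width: 0.0255
finger_force: 0.0
```

```bash
python3 -m pendant '[[0,0,0,0,0,0,0]]'; python3 -m pendant '[[0,0,0,0,0,0,0],[0,0,0,0,0,0,0],[0,0,0,0,0,0,0]]'
```

```text
time: 10.15
tool_pos: [0.5301, -0.1517, 0.0947]
ee_rot: [-3.141, -0.0, 1.601]
wrist_force: [-2.2, 0.8, -0.0]
width: 0.0179
finger_force: 30.1
time: 10.45
tool_pos: [0.5301, -0.1517, 0.0947]
ee_rot: [-3.141, 0.0, 1.601]
wrist_force: [-1.3, 0.5, 0.6]
width: 0.0177
finger_force: 30.0
```

Gripped at 18 mm width with low side force. Lift slowly.

```bash
python3 -m pendant '[[0,0,0.5,0,0,0,0],[0,0,1,0,0,0,0],[0,0,1,0,0,0,0]]'; python3 -m pendant '[[0,0,1.5,0,0,0,0],[0,0,1.5,0,0,0,0],[0,0,1.5,0,0,0,0],[0,0,2,0,0,0,0],[0,0,2,0,0,0,0],[0,0,2,0,0,0,0],[0,0,1,0,0,0,0],[0,0,0,0,0,0,0]]'
```

```text
time: 10.75
tool_pos: [0.5293, -0.1513, 0.1191]
ee_rot: [-3.139, -0.001, 1.601]
wrist_force: [0.2, -0.3, -7.1]
width: 0.0178
finger_force: 30.0
time: 11.55
tool_pos: [0.5312, -0.1521, 0.2377]
ee_rot: [3.137, 0.002, 1.601]
wrist_force: [-0.5, -0.4, -7.3]
width: 0.0179
finger_force: 30.0
```

```bash
python3 -m pendant '[[0.2,1.5,0,0,0,0,0],[0.5,3,0,0,0,-2.5,0],[0.5,4,0,0,0,-2.5,0],[0.5,4,0,0,0,-2.5,0],[0.5,4,0,0,0,-2.5,0],[0.5,4,0,0,0,-2.5,0],[0.5,4,0,0,0,-2.5,0],[0.5,4,0,0,0,-2.3,0]]'
python3 -m pendant '[[0.3,4,0,0,0,0,0],[0.2,3,0,0,0,0,0],[0.1,1.5,0,0,0,0,0],[0,0,0,0,0,0,0],[0,0,0,0,0,0,0]]'
python3 - <<'E'
from h import *
s=imaging.snapshot("scene"); o=imaging.snapshot("top")
a=cv2.resize(s[120:320,280:480],(400,400),interpolation=cv2.INTER_CUBIC);b=cv2.resize(o[110:260,70:220],(400,400),interpolation=cv2.INTER_CUBIC)
cv2.imwrite("pics/hold.png",np.hstack([a,b])[:,:,::-1])
E
```

```text
time: 12.35
tool_pos: [0.5661, 0.1359, 0.2329]
ee_rot: [-3.138, 0.001, 1.298]
wrist_force: [0.4, -0.2, -6.7]
width: 0.0177
finger_force: 30.0
time: 12.85
tool_pos: [0.5727, 0.2178, 0.2337]
ee_rot: [-3.14, 0.002, 1.299]
wrist_force: [-0.1, -0.6, -6.9]
width: 0.0176
finger_force: 30.0
```

View pics/hold.png

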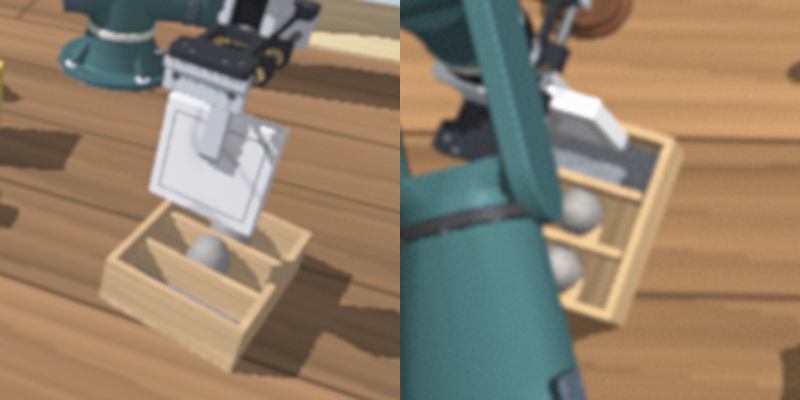

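The tablet hangs over the crate, parallel to the dividers, with its face at (215,165) in the left crop. Now I'll check its tilt against projected upright corners.

```bash
python3 - <<'E'
from h import *
o=robot.get_obs(); p=o["tool_pos"]; y=o["ee_rot"][2]-np.pi/2; ux=np.array([np.cos(y),np.sin(y),0]); uy=np.array([-np.sin(y),np.cos(y),0])
zb=p[2]-.0947+.015
for s in(-1,1):
    for z in(zb,zb+.12): q=proj("scene",[*(p+.009*ux+s*.055*uy)[:2],z]); print(s,round(z,3),((q-[280,120])*2).round(0))
C=np.array([.5113,.2394]);c,s=np.cos(np.radians(-15.6)),np.sin(np.radians(-15.6)); X=np.array([c,s]);Y=np.array([-s,c])
b=C+.065*X; print("bay",b,[((proj("scene",[*(b+.0285*i*X+.072*j*Y),.062])-[280,120])*2).round().tolist() for i in(-1,1) for j in(-1,1)], [((proj("top",[*(b+.0285*i*X+.072*j*Y),.062])-[70,110])*2.667).round().tolist() for i in(-1,1) for j in(-1,1)])
E
```

```text
-1 0.155 [146. 189.]
-1 0.275 [167.  92.]
1 0.155 [247. 235.]
1 0.275 [281. 134.]
bay [0.57390557 0.22192021] [[140.0, 231.0], [259.0, 291.0], [115.0, 256.0], [238.0, 322.0]] [[247.0, 192.0], [120.0, 154.0], [265.0, 143.0], [138.0, 105.0]]
```

The tablet is upright and aligned with the bay within a few pixels. Lower it, and feel for contact at the end.

```bash
python3 -m pendant '[[0.1,0.2,-2,0,0,0,0],[0,0,-2,0,0,0,0],[0,0,-2,0,0,0,0],[0,0,-2,0,0,0,0],[0,0,-2,0,0,0,0],[0,0,-1.5,0,0,0,0],[0,0,-1,0,0,0,0],[0,0,-0.5,0,0,0,0]]'
python3 -m pendant '[[0,0,-0.3,0,0,0,0],[0,0,0,0,0,0,0]]'
```

```text
time: 13.75
tool_pos: [0.5739, 0.2196, 0.1038]
ee_rot: [-3.141, 0.001, 1.298]
wrist_force: [0.2, 0.5, -7.2]
width: 0.018
finger_force: 30.0
time: 13.95
tool_pos: [0.5746, 0.2203, 0.1022]
ee_rot: [3.141, -0.0, 1.299]
wrist_force: [-0.5, 0.3, -7.0]
width: 0.0178
finger_force: 30.0
```

```bash
python3 -m pendant '[[0,0,-0.4,0,0,0,0],[0,0,-0.3,0,0,0,0],[0,0,0,0,0,0,0]]'
for i in 1 2; do python3 -m pendant '[[0,0,-0.1,0,0,0,0],[0,0,0,0,0,0,0]]'; done
```

```text
time: 14.25
tool_pos: [0.5739, 0.2203, 0.0944]
ee_rot: [-3.141, 0.0, 1.299]
wrist_force: [-0.9, -1.0, -7.6]
width: 0.0177
finger_force: 30.0
time: 14.45
tool_pos: [0.5742, 0.2203, 0.0937]
ee_rot: [3.142, 0.0, 1.299]
wrist_force: [0.2, -0.6, -7.6]
width: 0.0179
finger_force: 30.0
time: 14.65
tool_pos: [0.5742, 0.2203, 0.0927]
ee_rot: [-3.142, 0.0, 1.299]
wrist_force: [-0.6, 0.0, -6.6]
width: 0.0181
finger_force: 30.0
```

```bash
for i in 1 2; do python3 -m pendant '[[0,0,-0.1,0,0,0,0],[0,0,0,0,0,0,0]]'; done
```

```text
time: 14.85
tool_pos: [0.5743, 0.2203, 0.0918]
ee_rot: [3.141, -0.0, 1.299]
wrist_force: [-0.7, -0.6, -7.0]
width: 0.0178
finger_force: 30.0
time: 15.05
tool_pos: [0.5744, 0.2203, 0.0918]
ee_rot: [3.141, -0.0, 1.299]
wrist_force: [-0.6, -0.5, -2.5]
width: 0.0179
finger_force: 30.0
```

Contact: the load is passing to the pad. One more millimetre, then release.

```bash
python3 -m pendant '[[0,0,-0.1,0,0,0,0],[0,0,0,0,0,0,0]]'; python3 -m pendant '[[0,0,0,0,0,0,0.22],[0,0,0,0,0,0,0.22],[0,0,0,0,0,0,0.3],[0,0,0,0,0,0,0.5],[0,0,0,0,0,0,0.7],[0,0,0,0,0,0,0.7],[0,0,0,0,0,0,0.7]]'
python3 - <<'E'
from h import *
s=imaging.snapshot("scene")
cv2.imwrite("pics/rel.png",cv2.resize(s[120:320,280:480,::-1],(600,600),interpolation=cv2.INTER_CUBIC))
E
```

```text
time: 15.25
tool_pos: [0.5744, 0.2203, 0.0917]
ee_rot: [3.141, -0.001, 1.299]
wrist_force: [-4.7, -2.4, 4.9]
width: 0.0178
finger_force: 30.0
time: 15.95
tool_pos: [0.5743, 0.2204, 0.0897]
ee_rot: [3.141, -0.0, 1.299]
wrist_force: [0.0, -0.1, -0.7]
width: 0.0568
finger_force: 0.0
```

View pics/rel.png

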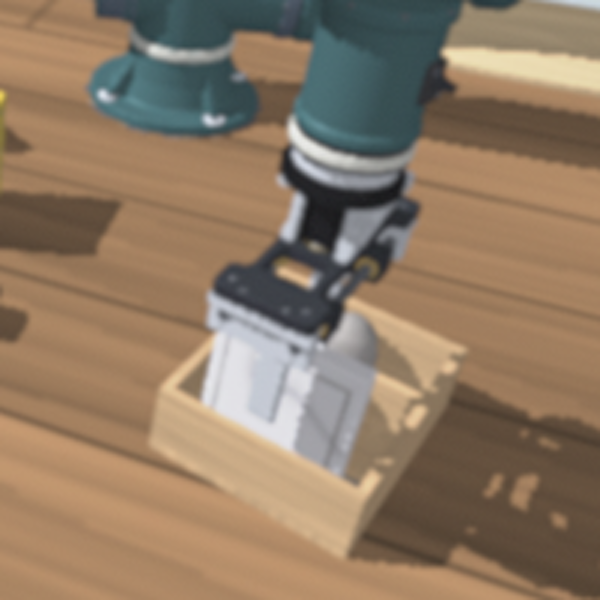

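The tablet stands upright in the felt bay (face at (285,400)) and the fingers are free. Retreat straight up, move aside and check everything.

```bash
python3 -m pendant '[[0,0,1,0,0,0,0.7],[0,0,2,0,0,0,0.7],[0,0,3,0,0,0,0.7],[0,0,4,0,0,0,0.7],[0,0,4,0,0,0,0.7],[0,0,4,0,0,0,0.7],[0,0,3,0,0,0,0.7],[0,0,0,0,0,0,0.7]]'
python3 -m pendant '[[-4,-2,0,0,0,0,0.7],[-4,-2,0,0,0,0,0.7],[-4,-2,0,0,0,0,0.7],[-4,-2,0,0,0,0,0.7],[-4,-2,0,0,0,0,0.7],[-4,-2,0,0,0,0,0.7],[-2,-1,0,0,0,0,0.7],[0,0,0,0,0,0,0.7]]'
python3 - <<'E'
from h import *
s=imaging.snapshot("scene"); o=imaging.snapshot("top")
cv2.imwrite("pics/end.png",np.hstack([cv2.resize(i,(400,300),interpolation=cv2.INTER_AREA) for i in (s[130:,100:480],o)])[:,:,::-1])
E
```

```text
time: 16.8
tool_pos: [0.5758, 0.2208, 0.3074]
ee_rot: [3.131, -0.007, 1.299]
wrist_force: [0.5, -0.0, 0.8]
width: 0.0659
finger_force: 0.0
time: 17.6
tool_pos: [0.3123, 0.0896, 0.2998]
ee_rot: [3.14, -0.001, 1.298]
wrist_force: [0.1, 0.6, -0.3]
width: 0.0654
finger_force: 0.0
```

View pics/end.png

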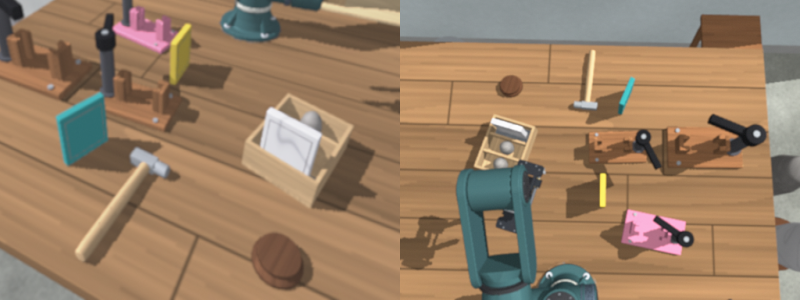

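The final view shows the tablet standing in the felt bay (290,140) and the rack empty. The knob's arm is still at its stop (650,155), and the stones, hammer and stand are undisturbed.

```bash
python3 -c "
from bench import robot
print(robot.close_job())"
```

```text
the job is handed in; nothing more can be done
None
```

I turned the knob anticlockwise to its end stop, then lifted the tablet out and set it upright in the felt-lined bay. The stones, hammer and stand looked unmoved in the final pictures, and I handed the job in at about 17.7 s of the 66 s allowed; no verdict came back.

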